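Charge the ball mill and arm its interlock

TASK

Pour all five ceramic milling balls from the steel cup into the ball mill's grinding jar. Once they are all in the jar, push the interlock plug fully home in the mill's rectangular socket, and leave the empty cup standing upright on the bench (before or after plugging). Do not push the glass beaker or the spatula about, and do not knock the beaker over.

Things in the scene. Friction and masses are not known exactly. Their poses are not given: they have to be found in the camera images.
- cup: Loading cup: plain stainless steel, open, round, straight-sided, no handle. 100 mm high, outside diameter 66 mm, walls 3 mm, floor 4 mm, about 0.16 kg empty. Starts upright on the bench holding five balls in one layer (tops 25 mm above the bench). Origin: centre of its underside; z runs up to the mouth.
- cup_rim (a point): Centre of the loading cup's mouth, 100 mm above its underside.
- mill: The ball mill: low fixed blue machine, grey deck 45 mm high, 200 mm (x) by 250 mm (y). On its deck: an open round steel grinding jar centred 55 mm to +y (two 24 mm high clamp ears at its -x and +x sides) and a grey socket block, 68 by 84 mm, centred 70 mm to -y. Origin: centre of underside, on the bench. It is at left or right; a white stirrer with a square plate is on the other side.
- jar_mouth (a point): Centre of the grinding jar's open mouth, at rim height (122 mm above the bench). The mouth is 106 mm wide inside and 116 mm outside.
- jar_floor (a point): Centre of the grinding jar's inner floor, 53 mm above the bench; the jar is 69 mm deep inside.
- socket (a point): Centre of the mouth of the rectangular hole in the mill's socket block, level with the block's top face, 83 mm above the bench. Axes as the mill's: the hole is 31 mm along x and 47 mm along y, 34 mm deep, edges chamfered 3 mm.
- plug: Interlock plug: loose upright block, 85 mm high, about 0.12 kg. From below: grey foot 28 mm (x) by 44 mm (y), 30 mm high, fits the socket; black flange 40 by 56 mm, 8 mm thick; black grip 26 mm (x) by 48 mm (y), 38 to 85 mm up. Origin: centre of the foot's underside. Fits either way round. Fully home: flange on the socket block, origin 30 mm below the socket's mouth.
- plug_grip (a point): Centre of the plug's grip, 65 mm above its underside.
- beaker: A bystander: an empty clear glass beaker, 95 mm high, 74 mm across the rim, standing among the task's things. Origin: centre of its underside.
- spatula: A bystander: a spatula lying flat across the bench, 170 mm long, between the near and far standing things. Origin: on the bench under its middle.
- ball1_center (a point): Centre of white ceramic milling ball 1 of 5 (all alike), 21 mm across, 18 g.
- ball2_center (a point): Centre of white ceramic milling ball 2 of 5 (all alike), 21 mm across, 18 g.
- ball3_center (a point): Centre of white ceramic milling ball 3 of 5 (all alike), 21 mm across, 18 g.
- ball4_center (a point): Centre of white ceramic milling ball 4 of 5 (all alike), 21 mm across, 18 g.
- ball5_center (a point): Centre of white ceramic milling ball 5 of 5 (all alike), 21 mm across, 18 g.
Not all that is in view belongs to the job. Leave any blue look-alike of the cup alone. What is meant by the plug is not yellow, and is the larger of those in its own colour.

How it is judged:
On the way, in this order (a step that is already met when the one before it is completed fails the run):
1. the cup, held over the jar, is tipped to pour (angle between cup's own z axis and vertical above 1 rad and horizontal distance between cup_rim and jar_mouth below 0.12 m and z of cup_rim in the frame of jar_mouth above -0.03 m), for 0.05 s.
2. all five balls lie in the grinding jar (horizontal distance between each of ball1_center, ball2_center, ball3_center, ball4_center, ball5_center and jar_floor below 0.053 m and z of ball1_center in the frame of jar_floor between 0 and 0.06 m and z of ball2_center in the frame of jar_floor between 0 and 0.06 m and z of ball3_center in the frame of jar_floor between 0 and 0.06 m and z of ball4_center in the frame of jar_floor between 0 and 0.06 m and z of ball5_center in the frame of jar_floor between 0 and 0.06 m), for 0.2 s.
3. the plug is fully home in the socket (z of plug in the frame of socket below -0.027 m and horizontal distance between plug and socket below 0.004 m and angle between plug's own z axis and vertical below 0.06 rad and angle between the x axis of plug and the x axis of mill, either way round below 0.12 rad), for 0.2 s.
At the end, for the whole second after the job is handed in: All five balls lie inside the grinding jar; the plug is in the socket, pushed at least 27 of its 30 mm in, within 4 mm of the hole's centre and upright within 0.06 rad; the empty cup stands upright (within 0.1 rad) on the bench, at rest (all of step 2 and all of step 3 and linear speed of each of plug, cup below 0.02 m/s and angle between cup's own z axis and vertical below 0.1 rad and height (world z) of cup between -0.006 and 0.006 m); the robot touches nothing.
It fails at once if the glass beaker is pushed more than 40 mm away or tipped over (distance of beaker from where it was at the start of the episode above 0.04 m or angle between beaker's own z axis and vertical above 0.4 rad).
It fails at once if the spatula is pushed more than 40 mm away (distance of spatula from where it was at the start of the episode above 0.04 m).
It also fails if it takes over 72 s, if anything falls off the work surface, if the arm or the gripper's body presses on something with over 40 N, if the wrist force passes 120 N, or if a joint passes its speed limit or range.

ROBOT

A 6-joint arm with a two-finger parallel gripper is mounted at the origin on the work surface. World frame = base frame: x ahead of the robot, y to its left, z up, the work surface at z = 0. Lengths are in m, angles in rad, forces in N, time in s.
With the tool pointing down it reaches from about 0.425 to 0.95 m from the base axis. Payload 3.5 kg.
Tool frame: the origin (TCP) lies at the very end of the fingers, on their centre line; the grasp point (between the pads) lies 19 mm behind it (ctrl.pinch_z is the distance from the TCP to the grasp point, in m); z points along the fingers, y is the line along which they close (so a half turn about z gives the same grasp; the last joint's range is limited). The gripper opens to 85 mm and grips with 20 to 120 N. Pads are 22 mm wide; open, the fingers measure 114 mm over their backs; the gripper's body (76 mm by 85 mm) begins 54 mm behind the grasp point. The pads swing forward as they close: fully open they stand 13 mm farther back than shut.
Start: joints at [1.077, 0.286, 1.577, -0, 1.279, -0.15], TCP at [0.227, 0.635, 0.231] pointing down, gripper open.
Joint ranges: [-2.77, 2.77], [-0.9, 2.22], [0.21, 2.48], [-1.53, 4.67], [0.24, 2.81], [-2.84, 2.84]. Speed limits (rad/s): [2.79, 2.79, 3.14, 3.14, 3.14, 3.14].

INTERFACE

Orientations are given as a unit quaternion [x, y, z, w].
In Python, from plant import ctrl gives the robot as it stands. The module is installed in compiled form; this text tells all that it offers.
- The arm moves only by the shell command python3 -m crank 'ROWS' [OPENING] [FORCE]. ROWS is JSON, a list of rows, each a list of 6 numbers: the shift along the tool's x, y, z in cm, then the turn, a rotation vector about the tool's x, y, z in rad. In form: [[tx, ty, tz, rx, ry, rz], ...]. A call has 1 to 10 rows; each row is the pose to reach, as a shift and turn from the pose commanded when the call began, along the tool's axes at that moment; what a row does not reach only later rows make up. A row lasts 1/10 s, in which the tool goes at most 50 mm and 8.59 degrees, less where a joint would pass 70% of its speed; a pose out of reach is approached as far as the arm can. A call with a gripper value outside its range is refused whole. OPENING is the opening, from 0 (shut) to 1 (fully open), set as the call begins (- or left out, the last holds). The fingers move at their own pace and stop on an object; FORCE is the grip in N (left out, the last holds). Time passes only in rows, so rows that repeat a pose let the fingers close. It gives the time, the measured TCP pose, the force, the opening and the grip force at its end, in the units of the state.
- ctrl.get_state(): the state, without advancing time (a new reading comes with each control period).
- ctrl.read_camera(name): name is "scene" or "top"; returns (picture, depth): 384x512x3 uint8, blue, green, red; 384x512 float32, m along the optical axis (not along the pixel's ray), 0 where there is no reading.
- ctrl.camera_info(name): a dict with "K" (3x3 intrinsics, pixels), "k1" (the pictures are not rectified: a ray, as slopes to the right and down, at radius r is drawn at 1 + k1 r^2 times it, then the intrinsics apply), "origin" and "orientation" of the camera in the world. Camera axes: x right, y down, z forward; pixel columns grow to the right and rows downward; lengths in m; the calibration is good to about 2 mm. A picture is of the moment at which its call begins. camera_info takes no time and is no camera call.
- ctrl.sign_off(): hands the job in; it is judged then, once.
The state is a dict: "time": time; "qpos": joint angles; "dq": joint speeds; "joint_efforts": joint torques, N m; "eef_pos": TCP position; "tcp_rot": TCP orientation; "contact_force": force on the tool from outside, world axes, zero at the start; "wrist_torque": the same for the moment, N m; "opening": opening from 0.0 (shut) to 1.0 (fully open); "finger_force": force on a finger pad.
Only numpy, scipy, OpenCV 4.12 (cv2) and the standard library are available. Lean on these libraries where they do the work, as an engineer would, in place of code of your own. Each camera call takes 0.05 s, during which the arm holds its last target. There are 200 camera calls.

## Working session

There is one attempt and no reset: what is moved stays moved. The work goes in short steps, Python scripts to look and compute and a shell command to move; the robot and the scene stay as the last step left them, time stands still between calls to the robot, and variables do not carry over. Pictures are saved under pics/ and viewed, at most 14 in all, crops included, and the job is handed in when it is done.

```bash
mkdir -p pics; cat > h.py <<'E'
import numpy as np, cv2
from scipy.spatial.transform import Rotation as R
from plant import ctrl
def snap(n,name):
    im,d=ctrl.read_camera(n); cv2.imwrite(f'pics/{name}.png',im); np.save(f'pics/{name}_d.npy',d); return im,d
def rays(n,uv):
    c=ctrl.camera_info(n);K=np.array(c['K'],float);uv=np.atleast_2d(np.array(uv,float)).reshape(-1,1,2)
    p=cv2.undistortPointsIter(uv,K,np.array([c['k1'],0,0,0.]),None,None,(3,50,1e-10)).reshape(-1,2)
    r=R.from_quat(c['orientation']); return np.array(c['origin']),r.apply(np.c_[p,np.ones(len(p))])
def onplane(n,uv,z):
    o,d=rays(n,uv); return o+d*((z-o[2])/d[:,2])[:,None]
def cloud(n,uv,depth):
    o,d=rays(n,uv); uv=np.atleast_2d(uv).astype(int); return o+d*depth[uv[:,1],uv[:,0]][:,None]
E
python3 - <<'E'
from h import *
for n in('scene','top'):
    snap(n,n+'0'); print(ctrl.camera_info(n))
print(ctrl.get_state())
E
```

```text
{'K': array([[390.15302361,   0.        , 252.23526899],
       [  0.        , 390.15302361, 187.29594217],
       [  0.        ,   0.        ,   1.        ]]), 'k1': -0.09933160885056552, 'origin': array([ 0.85738177, -0.57363889,  0.80079167]), 'orientation': array([ 0.9099497 ,  0.21507394, -0.08068944, -0.34528822])}
{'K': array([[429.48734154,   0.        , 250.83054077],
       [  0.        , 429.48734154, 195.90203708],
       [  0.        ,   0.        ,   1.        ]]), 'k1': -0.12970776460252942, 'origin': array([ 0.40614569, -0.01262075,  1.41511763]), 'orientation': array([-0.70077921,  0.7102011 , -0.05006088,  0.04490876])}
{'time': 0.1, 'qpos': array([ 1.07701710e+00,  2.87132096e-01,  1.57799372e+00,  1.99685415e-06,
        1.27861901e+00, -1.49989738e-01]), 'dq': array([ 0.00082563, -0.00280991, -0.00366061,  0.00041507, -0.00078185,
        0.00024942]), 'joint_efforts': array([ 4.60110659e-04, -4.07294941e+01, -2.93699402e+01, -1.62836927e-04,
        3.41063678e-03,  1.13677669e-05]), 'eef_pos': array([0.22719967, 0.63499568, 0.23006879]), 'tcp_rot': array([ 1.71049663e-01,  9.85261820e-01, -1.02051623e-03, -3.41331496e-04]), 'contact_force': array([ 0.11667311, -0.5965203 , -0.34116698]), 'wrist_torque': array([-0.00011321,  0.01271138,  0.00936194]), 'finger_force': 0.0, 'opening': 0.9969924359666833}
```

View pics/scene0.png

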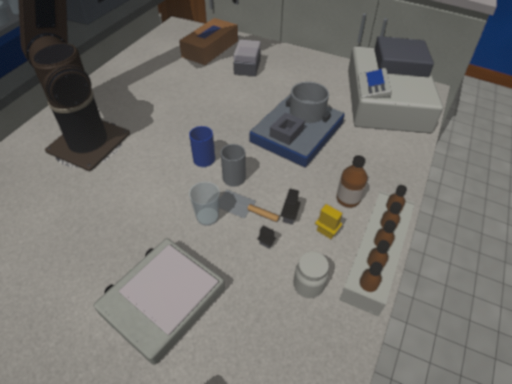

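View pics/top0.png

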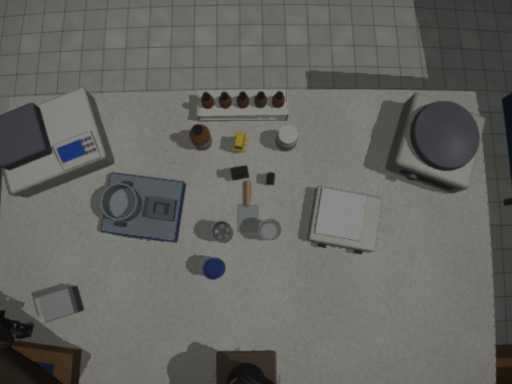

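Scene view: the steel cup is at (233,165) and its blue look-alike at (203,147). There are three plug-like blocks: black at (290,206), a smaller black at (267,237), and yellow at (330,221). The beaker is at (205,205), the spatula at (255,208) and the mill at (298,122).
Top view: the cup is at (222,231), the large black plug at (240,172), the small black one at (270,179), yellow at (240,142), the beaker at (268,230), and the mill at left (144,207).
The plug meant is the larger black one, and the cup is the steel one with balls in it. I'll confirm both in a crop and measure.

```bash
python3 - <<'E'
from h import *
s=cv2.imread('pics/scene0.png');t=cv2.imread('pics/top0.png')
a=cv2.resize(t[130:250,190:290],None,fx=4,fy=4,interpolation=cv2.INTER_CUBIC)
b=cv2.resize(s[140:260,215:305],None,fx=4,fy=4,interpolation=cv2.INTER_CUBIC)
cv2.imwrite('pics/crop.png',np.hstack([a,b]))
c=cv2.resize(t[165:250,95:195],None,fx=7,fy=7,interpolation=cv2.INTER_CUBIC);cv2.imwrite('pics/mill.png',c)
# height maps from depth
for n in('top','scene'):
    d=np.load(f'pics/{n}0_d.npy');im={'top':t,'scene':s}[n]
    vv,uu=np.mgrid[0:384,0:512];P=cloud(n,np.c_[uu.ravel(),vv.ravel()],d);P[d.ravel()==0]=np.nan
    g=im.reshape(-1,3).astype(int);x,y,z=P.T
    roi=(x>.3)&(x<.95)&(y>-.1)&(y<.5)
    m=(roi&(z>.012)).reshape(384,512).astype(np.uint8)
    k,l,st,ce=cv2.connectedComponentsWithStats(m)
    print(n)
    for i in range(1,k):
        if st[i,4]<40: continue
        q=P[(l==i).ravel()]; top=np.nanpercentile(q[:,2],97); qt=q[q[:,2]>top-.008]
        rc=cv2.minAreaRect((qt[:,:2]*1000).astype(np.float32))
        print(np.round(ce[i]),st[i,4],'ztop %.3f'%top,'rect',np.round(rc[0],1),np.round(rc[1],1),round(rc[2],1),'bgr',np.median(im[l==i],axis=0))
E
```

```text
top
[235. 103.] 2101 ztop 0.128 rect [903.4  28.5] [ 26.3 195.8] 1.6 bgr [ 95. 100. 100.]
[ 96. 142.] 1292 ztop 0.138 rect [761.5 483.9] [58.2 34.5] 8.7 bgr [89. 93. 92.]
[200. 137.] 430 ztop 0.152 rect [786.4 136.3] [28.1 27.5] 76.0 bgr [28. 44. 59.]
[239. 142.] 216 ztop 0.088 rect [770.   12.1] [26.  45.5] 78.2 bgr [ 39. 112. 122.]
[239. 172.] 221 ztop 0.090 rect [671.   13.6] [25.7 47.2] 9.3 bgr [29. 30. 31.]
[143. 207.] 4862 ztop 0.120 rect [570.9 382.6] [113.7 111.2] 5.0 bgr [86. 82. 77.]
[270. 178.] 96 ztop 0.061 rect [651.7 -87.8] [16.2 30.4] 88.3 bgr [31. 31. 32.]
[247. 192.] 129 ztop 0.023 rect [606.7 -10. ] [16.5 83.4] 89.2 bgr [ 65.  92. 114.]
[267. 227.] 140 ztop 0.098 rect [482.4 -70.9] [71.2 54.2] 1.8 bgr [91. 93. 92.]
[221. 231.] 302 ztop 0.101 rect [478.5  70.9] [64.4 64.2] 62.7 bgr [76. 77. 76.]
[213. 269.] 162 ztop 0.104 rect [363.2  95.8] [58.3 63.4] 89.4 bgr [77.5 45.  32. ]
scene
[299. 123.] 4617 ztop 0.120 rect [572.1 382.8] [116.  115.9] 38.4 bgr [88. 83. 81.]
[384. 109.] 2324 ztop 0.135 rect [759.9 484. ] [71.1 38. ] 10.4 bgr [106. 111. 112.]
[202. 145.] 831 ztop 0.101 rect [365.3  95.5] [63.8 67.9] 29.7 bgr [97. 56. 44.]
[233. 163.] 892 ztop 0.100 rect [481.2  69.1] [62.9 66.3] 28.3 bgr [85. 84. 82.]
[352. 182.] 1107 ztop 0.151 rect [789.2 138.8] [29.9 30.7] 22.5 bgr [51. 69. 97.]
[207. 196.] 695 ztop 0.095 rect [483.  -70.6] [73.4 55.9] 2.2 bgr [128. 129. 124.]
[385. 234.] 3242 ztop 0.129 rect [905.4  29. ] [ 24.5 198.9] 0.2 bgr [140. 148. 148.]
[291. 206.] 457 ztop 0.087 rect [673.   12.2] [25.6 48.8] 9.1 bgr [44. 46. 48.]
[263. 212.] 200 ztop 0.022 rect [609.9 -12.6] [20.7 83.5] 88.3 bgr [ 83. 119. 150.]
[329. 220.] 589 ztop 0.087 rect [772.8   9. ] [27.8 48. ] 78.5 bgr [ 35. 116. 135.]
[267. 235.] 234 ztop 0.060 rect [654.6 -88.6] [18.2 32.6] 84.0 bgr [46. 47. 49.]
```

View pics/crop.png

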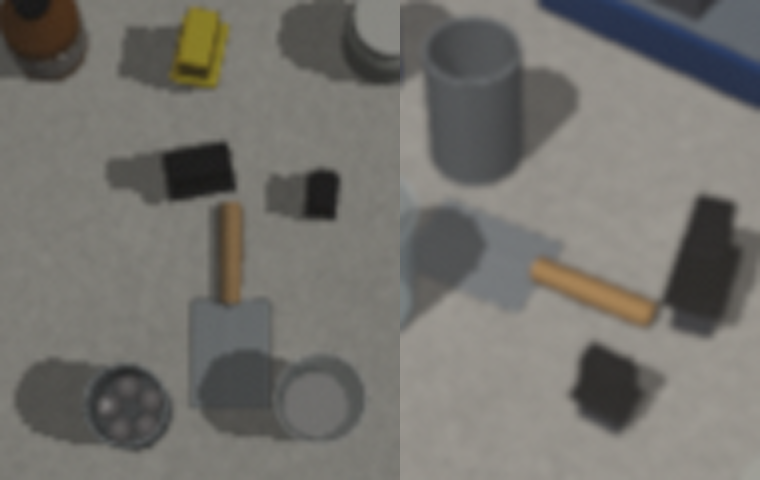

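View pics/mill.png

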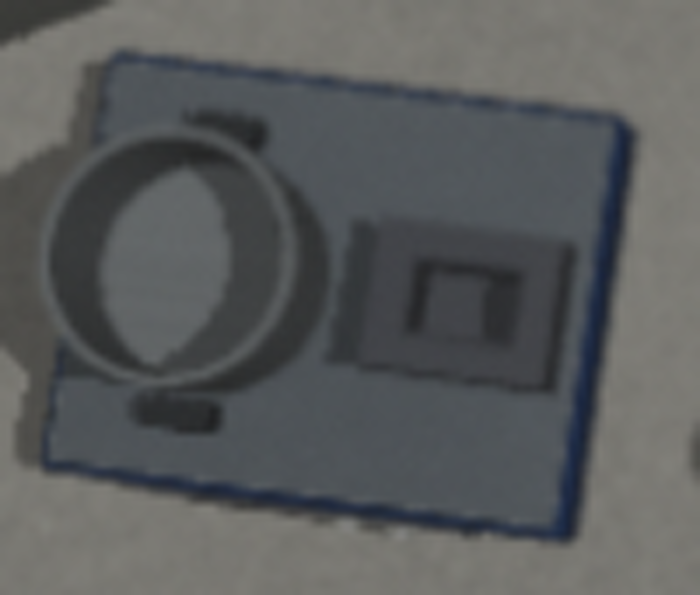

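The crop confirms it. The steel cup holds five balls, the larger black block is the plug, and the smaller black and the yellow ones are decoys. The mill crop shows the jar at left and the socket block at right, with the mill yaw about -6.7°.
I'll move up with a tilt to identify the arm's kinematics for the side grasp.

```bash
cat > log.py <<'E'
import json
from plant import ctrl
s=ctrl.get_state()
open('log.jsonl','a').write(json.dumps([list(map(float,s[k])) for k in('qpos','eef_pos','tcp_rot')])+'\n')
E
python3 log.py
python3 -m crank '[[-4,0,-5,0,0,0],[-8,0,-10,0.15,-0.05,0],[-12,0,-12,0.3,-0.1,0],[-16,0,-12,0.45,-0.15,0],[-20,0,-12,0.5,-0.2,0],[-20,0,-12,0.5,-0.2,0]]' 1 40; python3 log.py
python3 -m crank '[[-4,0,0,0.1,0.1,0.1],[-8,0,0,0.2,0.2,0.2],[-8,0,0,0.3,0.2,0.3],[-8,0,0,0.3,0.2,0.3]]'; python3 log.py
python3 - <<'E'
from h import *
import json
from scipy.optimize import least_squares
L=[list(map(np.array,json.loads(l))) for l in open('log.jsonl')]
def fk(q,p):
    h,r0,L1,e,L2,D,d=p
    a=R.from_euler('ZY',[q[0],q[1]]);b=a*R.from_euler('y',q[2]);w=b*R.from_euler('ZY',[q[3],q[4]])
    x=R.from_euler('z',q[0]).apply([r0,d,h])+a.apply([0,0,L1])+b.apply([e,0,L2])+w.apply([0,0,D])
    return x,w*R.from_euler('z',q[5]+np.pi/2)
for q,x,o in L: print(np.round(q,3),np.round(x,3),'rot err',(fk(q,np.zeros(7))[1].inv()*R.from_quat(o)).magnitude())
p0=np.array([.35,0,.4,0,.4,.25,.1])
f=lambda p:np.r_[np.concatenate([fk(q,p)[0]-x for q,x,o in L]),(p-p0)*1e-4]
s=least_squares(f,p0);print(np.round(s.x,4),np.abs(s.fun[:-7]).max())
E
```

```text
time: 0.7
eef_pos: [0.4205, 0.5664, 0.3471]
tcp_rot: [0.167, 0.949, -0.263, 0.054]
contact_force: [-1.0, 0.4, -1.2]
opening: 0.999
finger_force: 0.0
time: 1.1
eef_pos: [0.4928, 0.5446, 0.3623]
tcp_rot: [0.336, 0.865, -0.372, -0.028]
contact_force: [-0.3, -0.4, -1.0]
opening: 1.0
finger_force: 0.0
[ 1.077  0.287  1.578  0.     1.279 -0.15 ] [0.227 0.635 0.23 ] rot err 2.8973215652617516e-16
[ 0.906  0.557  1.075 -0.36   1.922 -0.37 ] [0.421 0.566 0.347] rot err 8.860956647790454e-16
[ 0.778  0.816  0.722 -0.324  2.312 -0.182] [0.493 0.545 0.362] rot err 4.099970401826681e-16
[0.2403 0.     0.443  0.0206 0.5725 0.2493 0.1009] 2.647007202316587e-08
```

```bash
cat > kin.py <<'E'
from h import *
from scipy.optimize import least_squares
P=[.2403,0,.443,.0206,.5725,.2493,.1009]
import json
def fk(q,p=None):
    h,r0,L1,e,L2,D,d=PP if p is None else p
    a=R.from_euler('ZY',[q[0],q[1]]);b=a*R.from_euler('y',q[2]);w=b*R.from_euler('ZY',[q[3],q[4]])
    x=R.from_euler('z',q[0]).apply([r0,d,h])+a.apply([0,0,L1])+b.apply([e,0,L2])+w.apply([0,0,D])
    return x,w*R.from_euler('z',q[5]+np.pi/2)
L=[list(map(np.array,json.loads(l))) for l in open('log.jsonl')]
PP=None
PP=least_squares(lambda p:np.r_[np.concatenate([fk(q,p)[0]-x for q,x,o in L]),(p-P)*1e-6],P).x
lo=np.array([-2.77,-.9,.21,-1.53,.24,-2.84]);hi=np.array([2.77,2.22,2.48,4.67,2.81,2.84])
def ik(x,r,seeds):
    best=None
    for s in seeds:
        f=lambda q:(lambda X,O:np.r_[(X-x)*5,(r.inv()*O).as_rotvec()])(*fk(q))
        o=least_squares(f,np.clip(s,lo+.01,hi-.01),bounds=(lo,hi),max_nfev=150)
        if o.cost<1e-9:
            m=np.min(np.r_[o.x-lo,hi-o.x])
            if best is None or m>best[1]: best=(o.x,m)
    return best
def tool(psi,al,flip=0):
    z=np.array([np.cos(psi)*np.cos(al),np.sin(psi)*np.cos(al),-np.sin(al)])
    y=np.array([-np.sin(psi),np.cos(psi),0])*(1-2*flip)
    return R.from_matrix(np.c_[np.cross(y,z),y,z])
PZ=ctrl.pinch_z
E
cat > plan.py <<'E'
from kin import *
cup=np.array([.480,.070,0]);jar=np.array([.5715,.3827,.122])
print(PZ)
def seeds():
    for j4 in(-1.2,-.5,0,1.5,3): 
        for j6 in(-1.5,1.5): yield np.array([.5,.8,1.2,j4,1.5,j6])
for psi in np.radians([-120,-90,-60,-30,30,60,90]):
  for al in np.radians([12,25,40]):
    for fl in(0,1):
      T=tool(psi,al,fl);g=cup+[0,0,.065];b=ik(g+T.apply([0,0,PZ]),T,list(seeds()))
      if b is None: continue
      c_t=T.inv().apply([0,0,1])      # cup axis in tool
      out=[]
      for ps2 in np.radians([-150,-120,-90,-60,-30]):
        for sg in(1,-1):
          ca=(np.cos(np.radians(112))-np.sin(al)**2)/np.cos(al)**2
          if ca<-1: continue
          phi=sg*np.arccos(ca);Tp=tool(ps2,al,fl)*R.from_euler('z',phi);ax=Tp.apply(c_t)
          h=ax.copy();h[2]=0;h/=np.linalg.norm(h)
          rim=jar+[0,0,.05]-.025*h;x=rim-.035*ax+Tp.apply([0,0,PZ])
          s0=b[0].copy();s0[5]=np.clip(s0[5]+phi,-2.8,2.8);s0[0]+=.4
          bb=ik(x,Tp,[s0]);
          if bb is not None and bb[1]>.1: out.append((int(np.degrees(ps2)),sg,round(np.degrees(phi)),round(bb[1],2)))
      print(int(np.degrees(psi)),int(np.degrees(al)),fl,np.round(b[0],2),round(b[1],2),out)
E
python3 plan.py
```

```text
0.0187
-119 12 0 [ 0.26  0.73  1.73 -0.8   1.85  1.09] 0.73 [(-150, -1, -116, np.float64(0.28)), (-119, -1, -116, np.float64(0.45)), (-90, 1, 116, np.float64(0.16)), (-90, -1, -116, np.float64(0.58)), (-59, 1, 116, np.float64(0.22)), (-59, -1, -116, np.float64(0.27))]
-119 12 1 [ 0.26  0.73  1.73 -0.8   1.85 -2.05] 0.73 [(-150, 1, 116, np.float64(0.3)), (-119, 1, 116, np.float64(0.47)), (-90, 1, 116, np.float64(0.48)), (-59, 1, 116, np.float64(0.24))]
-119 25 0 [ 0.25  0.62  1.78 -0.71  1.68  1.06] 0.7 [(-150, -1, -132, np.float64(0.51)), (-119, -1, -132, np.float64(0.65)), (-90, -1, -132, np.float64(0.7)), (-59, -1, -132, np.float64(0.41))]
-119 25 1 [ 0.25  0.62  1.78 -0.71  1.68 -2.08] 0.7 [(-150, 1, 132, np.float64(0.53)), (-119, 1, 132, np.float64(0.66)), (-90, 1, 132, np.float64(0.65)), (-59, 1, 132, np.float64(0.41)), (-29, 1, 132, np.float64(0.15))]
-119 40 0 [ 0.21  0.49  1.86 -0.61  1.48  1.01] 0.62 []
-119 40 1 [ 0.21  0.49  1.86 -0.61  1.48 -2.13] 0.62 []
-90 12 0 [ 0.37  0.62  1.94 -1.15  1.59  1.03] 0.38 [(-150, -1, -116, np.float64(0.28)), (-119, -1, -116, np.float64(0
[... 2410 characters left out ...]
 -1, -116, np.float64(0.45)), (-90, 1, 116, np.float64(0.16)), (-90, -1, -116, np.float64(0.58)), (-59, 1, 116, np.float64(0.22))]
90 12 1 [-0.51  0.54  2.08  1.02  1.63 -1.12] 0.4 [(-150, 1, 116, np.float64(0.3)), (-119, 1, 116, np.float64(0.47)), (-90, 1, 116, np.float64(0.48))]
90 25 0 [-0.49  0.42  2.12  0.94  1.46  2.1 ] 0.36 [(-150, -1, -132, np.float64(0.51)), (-119, -1, -132, np.float64(0.65)), (-90, -1, -132, np.float64(0.7))]
90 25 1 [-0.49  0.42  2.12  0.94  1.46 -1.04] 0.36 [(-150, 1, 132, np.float64(0.53)), (-119, 1, 132, np.float64(0.66)), (-90, 1, 132, np.float64(0.65))]
90 40 0 [-0.43  0.29  2.15  0.82  1.28  2.23] 0.33 []
90 40 1 [-0.43  0.29  2.15  0.82  1.28 -0.91] 0.33 []
```

```bash
cat > go.py <<'E'
from kin import *
cup=np.array([.480,.070,0]);jar=np.array([.5715,.3827,.122])
al=np.radians(20);psi=np.radians(-80);T=tool(psi,al);PT=T.apply([0,0,PZ])
G=cup+[0,0,.065]+PT
def pour(deg,back=.025,up=.05,psi=psi):
    phi=-np.arccos((np.cos(np.radians(deg))-np.sin(al)**2)/np.cos(al)**2)
    Tt=tool(psi,al);Tp=Tt*R.from_euler('z',phi);ax=Tp.apply(Tt.inv().apply([0,0,1]))
    h=ax*[1,1,0];h/=np.linalg.norm(h)
    return jar+[0,0,up]-back*h-.035*ax+Tp.apply([0,0,PZ]),Tp
def rel(x,r,chk=True):
    s=ctrl.get_state();r0=R.from_quat(s['tcp_rot'])
    out=np.r_[r0.inv().apply(x-s['eef_pos'])*100,(r0.inv()*r).as_rotvec()]
    b=ik(np.array(x),r,[s['qpos']]) if chk else 0
    print(np.round(out,2).tolist(),'| q',None if b is None else np.round(b[0],2) if chk else '')
    return out
E
python3 - <<'E'
from go import *
P2=G-.1*T.apply([0,0,1]);P1=P2+[0,0,.15]
for p in(P1,P2,G,G+[0,0,.16]): rel(p,T)
q=[.4,.5,1.9,-1.1,1.4,1]
for d in(60,90,112,125):
    x,r=pour(d);b=ik(x,r,[q]);print(d,np.round(x,3),b and np.round(b[0],2))
E
```

```text
[-19.65, -13.38, 34.34, -0.16, -0.69, 0.88] | q [ 0.54  0.23  1.95 -1.07  1.65  0.69]
[-16.63, -3.45, 45.16, -0.16, -0.69, 0.88] | q [ 0.54  0.49  1.96 -1.07  1.53  0.93]
[-22.78, -4.86, 52.92, -0.16, -0.69, 0.88] | q [ 0.38  0.5   2.05 -1.21  1.39  0.98]
[-26.0, -15.46, 41.37, -0.16, -0.69, 0.88] | q [ 0.38  0.18  2.06 -1.17  1.51  0.69]
60 [0.523 0.345 0.148] [ 0.74  0.7   1.48 -0.95  1.79 -0.34]
90 [0.523 0.334 0.166] [ 0.73  0.67  1.5  -0.96  1.79 -0.94]
112 [0.532 0.326 0.179] [ 0.71  0.65  1.5  -0.97  1.79 -1.42]
125 [0.543 0.322 0.186] [ 0.7   0.65  1.49 -0.99  1.79 -1.75]
```

```bash
python3 -m crank '[[-2,-1.5,3.5,-0.02,-0.08,0.1],[-4,-3,7,-0.04,-0.15,0.2],[-6,-4.5,10.5,-0.06,-0.23,0.3],[-8,-6,14,-0.07,-0.3,0.39],[-10,-7,17.5,-0.09,-0.38,0.49],[-12,-8,21,-0.1,-0.46,0.58],[-14,-9.5,24.5,-0.12,-0.53,0.68],[-16,-11,28,-0.14,-0.6,0.78],[-18,-12.3,31.5,-0.15,-0.66,0.85],[-19.65,-13.4,34.3,-0.16,-0.69,0.88]]' 1 40; python3 -m crank '[[0,0,0,0,0,0],[0,0,0,0,0,0]]'; python3 - <<'E'
from go import *
P2=G-.1*T.apply([0,0,1])
rel(P2,T);rel(G,T)
E
```

```text
time: 2.1
eef_pos: [0.4643, 0.1455, 0.2441]
tcp_rot: [0.524, 0.63, -0.367, 0.441]
contact_force: [-0.8, -0.1, -1.3]
opening: 1.0
finger_force: 0.0
time: 2.3
eef_pos: [0.4658, 0.1469, 0.2459]
tcp_rot: [0.525, 0.629, -0.367, 0.44]
contact_force: [-0.8, 1.7, 1.0]
opening: 1.0
finger_force: 0.0
[14.32, 0.06, 5.42, 0.01, -0.0, 0.0] | q [ 0.54  0.49  1.96 -1.07  1.53  0.93]
[14.31, -0.0, 15.42, 0.01, -0.0, 0.0] | q [ 0.38  0.5   2.05 -1.21  1.39  0.98]
```

```bash
python3 -m crank '[[4.5,0,1.7,0,0,0],[9,0,3.4,0,0,0],[12,0,4.5,0.01,0,0],[14.3,0,5.4,0.01,0,0],[14.3,0,7,0.01,0,0],[14.3,0,9,0.01,0,0],[14.3,0,11,0.01,0,0],[14.3,0,13,0.01,0,0],[14.3,0,15.3,0.01,0,0],[14.3,0,15.3,0.01,0,0]]'; python3 - <<'E'
from go import *
rel(G,T)
s,_=snap('scene','s1');t,_=snap('top','t1')
cv2.imwrite('pics/c1.png',np.hstack([cv2.resize(s[100:230,160:290],None,fx=3,fy=3),cv2.resize(t[165:295,160:290],None,fx=3,fy=3)]))
E
```

```text
time: 3.3
eef_pos: [0.4846, 0.0521, 0.06]
tcp_rot: [0.529, 0.626, -0.37, 0.438]
contact_force: [-0.9, -0.2, -0.3]
opening: 0.998
finger_force: 0.0
[0.16, -0.14, -0.03, -0.01, -0.0, -0.0] | q [ 0.38  0.5   2.05 -1.21  1.39  0.98]
```

View pics/c1.png

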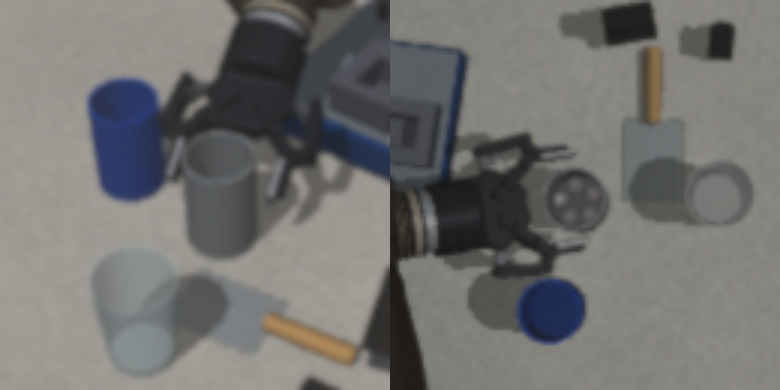

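The fingers straddle the cup evenly, with balls visible in the cup and the pads still a little short of its axis. I'll go 8 mm deeper, close and lift.

```bash
python3 -m crank '[[0.1,-0.1,0.5,0,0,0],[0.1,-0.1,0.8,0,0,0],[0.1,-0.1,0.8,0,0,0]]'; python3 -m crank '[[0,0,0,0,0,0],[0,0,0,0,0,0],[0,0,0,0,0,0],[0,0,0,0,0,0],[0,0,0,0,0,0],[0,0,0,0,0,0],[0,0,0,0,0,0]]' 0 50; python3 -m crank '[[-1,0,-0.36,0,0,0],[-3,0,-1.1,0,0,0],[-5,0,-1.8,0,0,0],[-5,0,-1.8,0,0,0]]';  python3 - <<'E'
from go import *
s=ctrl.get_state();print(s['qpos'],s['finger_force'],s['opening'])
s,_=snap('scene','s2')
cv2.imwrite('pics/c2.png',cv2.resize(s[80:230,160:310],None,fx=3,fy=3))
x,r=pour(60);rel(x,r)
E
```

```text
time: 3.7
eef_pos: [0.4843, 0.0462, 0.0555]
tcp_rot: [0.528, 0.627, -0.37, 0.438]
contact_force: [0.3, -0.3, 0.3]
opening: 1.004
finger_force: 0.0
time: 4.4
eef_pos: [0.4842, 0.046, 0.0557]
tcp_rot: [0.528, 0.626, -0.371, 0.438]
contact_force: [-2.6, 1.3, 4.1]
opening: 0.749
finger_force: 55.3
time: 4.8
eef_pos: [0.4859, 0.0463, 0.1107]
tcp_rot: [0.529, 0.626, -0.368, 0.439]
contact_force: [0.1, -0.9, -2.3]
opening: 0.746
finger_force: 55.0
[ 0.362241    0.3850366   2.06596646 -1.20177477  1.4185257   0.88937241] 55.032878042547964 0.7456828048505731
[6.26, 8.81, -28.36, -0.0, -0.0, -1.12] | q [ 0.74  0.7   1.48 -0.95  1.79 -0.34]
```

View pics/c2.png

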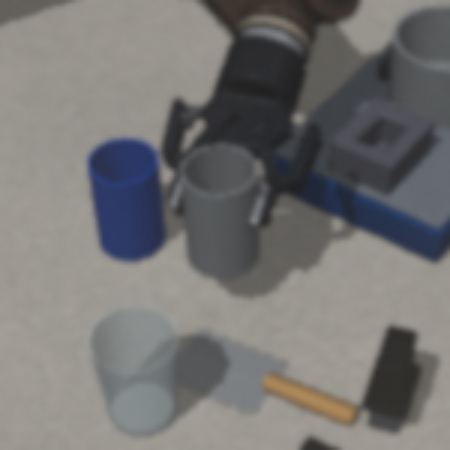

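Cup lifted upright with the balls in it. Next: raise it, go over the mill, then pour.

```bash
sed -i 's/^al=/PZ=.026;al=/' go.py; python3 - <<'E'
from go import *
x,r=pour(90,.015,.06)
g=x-r.apply([0,0,PZ])          # grasp point
A=np.r_[g[:2],.215]+PT
s=ctrl.get_state();print(np.round(g,3),np.round(A,3))
U=s['eef_pos'].copy();U[2]=A[2];rel(U,T);rel(A,T)
E
```

```text
[0.529 0.357 0.182] [0.533 0.333 0.206]
[-9.11, 0.01, -3.34, -0.0, -0.0, -0.0] | q [ 0.36  0.2   2.07 -1.18  1.49  0.71]
[0.36, 9.58, -29.1, -0.0, -0.0, -0.0] | q [ 0.72  0.62  1.48 -0.98  1.82  0.71]
```

```bash
python3 -m crank '[[-2,0,-0.7,0,0,0],[-5,0,-1.8,0,0,0],[-8,0,-2.9,0,0,0],[-9.4,0,-3.4,0,0,0],[-9.1,1,-6,0,0,0],[-8,2.2,-9.5,0,0,0],[-6.7,3.4,-13,0,0,0],[-5.4,4.6,-16.5,0,0,0],[-4,5.8,-20,0,0,0],[-2.7,7,-23,0,0,0]]'; python3 -m crank '[[1,1,-2.2,0,0,0],[2.4,2,-4.5,0,0,0],[3.1,2.5,-5.8,0,0,0],[3.1,2.6,-6.1,0,0,0],[3.1,2.6,-6.1,0,0,0]]'; python3 - <<'E'
from go import *
x,r=pour(90,.015,.06);g=x-r.apply([0,0,PZ]);A=np.r_[g[:2],.215]+PT
rel(A,T)
for d in(70,90,100,110,125):
    x,r=pour(d,.015,.06); 
    if d==70:x=np.r_[g[:2],.205]+r.apply([0,0,PZ])
    rel(x,r)
E
```

```text
time: 5.85
eef_pos: [0.5184, 0.2631, 0.21]
tcp_rot: [0.527, 0.627, -0.371, 0.437]
contact_force: [1.3, -1.3, -2.1]
opening: 0.745
finger_force: 56.7
time: 6.35
eef_pos: [0.5326, 0.3327, 0.2024]
tcp_rot: [0.527, 0.627, -0.371, 0.438]
contact_force: [-0.3, 0.4, -2.5]
opening: 0.745
finger_force: 56.7
[-0.36, 0.04, -0.11, -0.01, 0.0, 0.0] | q [ 0.72  0.62  1.48 -0.98  1.82  0.71]
[0.58, 0.05, 0.23, -0.01, -0.0, -1.31] | q [ 0.72  0.64  1.48 -0.98  1.81 -0.59]
[2.75, 0.06, 1.01, -0.01, -0.0, -1.7] | q [ 0.72  0.67  1.48 -0.97  1.79 -0.96]
[2.06, 0.25, 1.11, -0.01, -0.01, -1.9] | q [ 0.71  0.66  1.49 -0.97  1.79 -1.17]
[1.39, 0.62, 1.23, -0.0, -0.01, -2.12] | q [ 0.71  0.65  1.48 -0.98  1.79 -1.39]
[0.43, 1.59, 1.48, -0.0, -0.01, -2.47] | q [ 0.69  0.65  1.47 -0.99  1.79 -1.76]
```

```bash
python3 -m crank '[[0,0,0,0,0,-0.12],[0,0,0,0,0,-0.26],[0,0,0,0,0,-0.4],[0,0,0,0,0,-0.54],[0,0,0,0,0,-0.68],[0.2,0,0.1,0,0,-0.82],[0.3,0,0.1,0,0,-0.95],[0.4,0,0.2,0,0,-1.1],[0.6,0,0.2,0,0,-1.22],[0.6,0,0.2,0,0,-1.31]]'; python3 - <<'E'
from go import *
for d in(80,90,95,100,105,110,115,120,125):
    x,r=pour(d,.015,.06); rel(x,r)
E
```

```text
time: 7.35
eef_pos: [0.5327, 0.3316, 0.1972]
tcp_rot: [0.035, 0.818, -0.561, 0.12]
contact_force: [1.1, -0.3, -3.1]
opening: 0.744
finger_force: 56.7
[0.75, 2.88, 0.65, -0.0, -0.01, -0.19] | q [ 0.72  0.68  1.48 -0.97  1.79 -0.75]
[0.53, 2.23, 0.73, -0.0, -0.01, -0.39] | q [ 0.72  0.67  1.48 -0.97  1.79 -0.96]
[0.36, 1.92, 0.78, -0.0, -0.01, -0.49] | q [ 0.71  0.66  1.49 -0.97  1.79 -1.06]
[0.16, 1.63, 0.83, 0.0, -0.01, -0.59] | q [ 0.71  0.66  1.49 -0.97  1.79 -1.17]
[-0.08, 1.34, 0.89, 0.0, -0.01, -0.7] | q [ 0.71  0.65  1.48 -0.98  1.79 -1.28]
[-0.36, 1.07, 0.95, 0.0, -0.01, -0.8] | q [ 0.71  0.65  1.48 -0.98  1.79 -1.39]
[-0.7, 0.82, 1.02, 0.0, -0.01, -0.91] | q [ 0.7   0.65  1.48 -0.98  1.79 -1.51]
[-1.08, 0.59, 1.1, 0.0, -0.01, -1.03] | q [ 0.7   0.65  1.48 -0.99  1.79 -1.63]
[-1.55, 0.39, 1.2, 0.0, -0.01, -1.15] | q [ 0.69  0.65  1.47 -0.99  1.79 -1.76]
```

```bash
python3 -m crank '[[0.5,1.6,0.4,0,0,-0.1],[0.6,2.4,0.7,0,0,-0.2],[0.55,2.3,0.7,0,0,-0.3],[0.5,2.2,0.7,0,0,-0.4],[0.4,1.9,0.8,0,0,-0.47],[0.2,1.7,0.8,0,0,-0.54],[0,1.5,0.9,0,0,-0.6],[-0.1,1.3,0.9,0,0,-0.67],[-0.2,1.2,0.9,0,0,-0.74],[-0.36,1.1,0.95,0,0,-0.8]]'; python3 -m crank '[[0,0,0,0,0,-0.06],[0,0,0,0,0,-0.12],[-0.1,-0.1,0.1,0,0,-0.2],[-0.1,-0.1,0.1,0,0,-0.26],[-0.1,-0.1,0.1,0,0,-0.3],[-0.1,-0.1,0.1,0,0,-0.3],[-0.1,-0.1,0.1,0,0,-0.3],[-0.1,-0.1,0.1,0,0,-0.3]]'; python3 - <<'E'
from go import *
s,_=snap('scene','s3');t,_=snap('top','t3')
cv2.imwrite('pics/c3.png',np.hstack([cv2.resize(s[60:190,230:360],None,fx=3,fy=3),cv2.resize(t[155:255,80:180],(390,390))]))
x,r=pour(125,.015,.06); rel(x,r)
E
```

```text
time: 8.35
eef_pos: [0.5399, 0.3272, 0.1854]
tcp_rot: [-0.285, 0.768, -0.564, -0.108]
contact_force: [0.6, 0.1, -2.5]
opening: 0.745
finger_force: 56.9
time: 9.15
eef_pos: [0.5416, 0.3273, 0.1855]
tcp_rot: [-0.396, 0.717, -0.541, -0.189]
contact_force: [0.2, 0.1, -1.3]
opening: 0.748
finger_force: 56.9
[0.16, -1.2, 0.28, 0.0, -0.0, -0.06] | q [ 0.69  0.65  1.47 -0.99  1.79 -1.76]
```

View pics/c3.png

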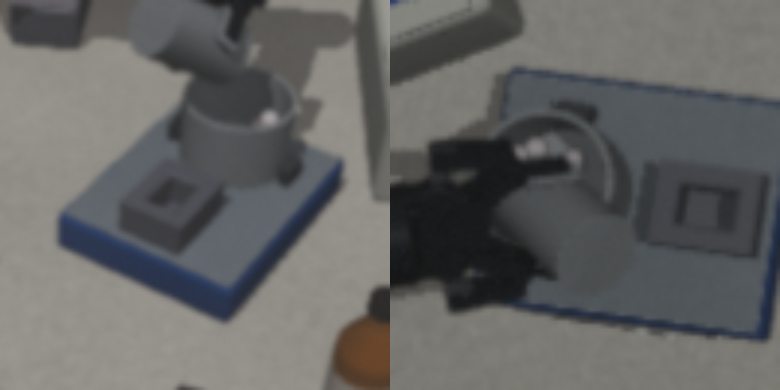

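The balls are in the jar: the top crop shows several near (545,150), and the force reads about the weight of the empty cup. I'll raise the cup, roll it back, and check the count.

```bash
python3 - <<'E'
from go import *
s=ctrl.get_state();r=R.from_quat(s['tcp_rot']);x=s['eef_pos']
rel(x+[0,0,.04],r); g=x-r.apply([0,0,PZ]);rel(np.r_[g[:2],.235]+PT,T)
E
```

```text
[2.8, -2.51, -1.37, 0.0, 0.0, 0.0] | q [ 0.7   0.61  1.47 -0.99  1.83 -1.74]
[2.83, -2.56, -1.39, -0.0, -0.01, 2.41] | q [ 0.7   0.6   1.47 -0.99  1.83  0.67]
```

```bash
python3 -m crank '[[1.4,-1.3,-0.7,0,0,0],[2.8,-2.5,-1.4,0,0,0.1],[2.8,-2.5,-1.4,0,0,0.25],[2.8,-2.5,-1.4,0,0,0.4],[2.8,-2.5,-1.4,0,0,0.55],[2.8,-2.5,-1.4,0,0,0.7],[2.8,-2.5,-1.4,0,0,0.85],[2.8,-2.5,-1.4,0,0,1],[2.8,-2.5,-1.4,0,0,1.15],[2.8,-2.5,-1.4,0,0,1.2]]'; python3 -m crank '[[0,0,0,0,0,0.15],[0,0,0,0,0,0.3],[0,0,0,0,0,0.45],[0,0,0,0,0,0.6],[0,0,0,0,0,0.75],[0,0,0,0,0,0.9],[0,0,0,0,0,1.05],[0,0,0,0,0,1.2],[0,0,0,0,0,1.21],[0,0,0,0,0,1.21]]'; python3 - <<'E'
from go import *
U=G.copy()+T.apply([0,0,0]);
U=cup+[0,0,.21]+PT
rel(U,T);rel(cup+[0,0,.0645]+PT,T)
E
```

```text
time: 10.25
eef_pos: [0.5417, 0.3283, 0.2275]
tcp_rot: [0.08, 0.815, -0.553, 0.151]
contact_force: [0.2, 0.2, -1.3]
opening: 0.744
finger_force: 56.9
time: 11.25
eef_pos: [0.5416, 0.3282, 0.2267]
tcp_rot: [0.527, 0.627, -0.371, 0.438]
contact_force: [0.6, 0.3, -2.3]
opening: 0.745
finger_force: 56.9
[-6.75, -10.42, 26.12, -0.01, -0.0, 0.0] | q [ 0.36  0.21  2.07 -1.19  1.48  0.72]
[6.92, -10.37, 31.1, -0.01, -0.0, 0.0] | q [ 0.36  0.5   2.05 -1.22  1.38  0.98]
```

```bash
python3 -m crank '[[-0.6,-1,2.5,0,0,0],[-1.6,-2.5,6,0,0,0],[-2.7,-4.2,10.5,0,0,0],[-3.9,-6,15,0,0,0],[-5,-7.8,19.5,0,0,0],[-6.2,-9.5,24,0,0,0],[-6.7,-10.4,26.1,0,0,0],[-6.7,-10.4,26.1,0,0,0]]'; python3 - <<'E'
from go import *
t,_=snap('top','t4')
m=[cv2.resize(t[160:250,90:180],(400,400),interpolation=cv2.INTER_CUBIC),cv2.resize(t[190:270,180:260],(400,400),interpolation=cv2.INTER_CUBIC)]
cv2.imwrite('pics/c4.png',np.hstack(m))
rel(cup+[0,0,.0645]+PT,T)
E
```

```text
time: 12.05
eef_pos: [0.4823, 0.0436, 0.1993]
tcp_rot: [0.528, 0.626, -0.373, 0.436]
contact_force: [-0.1, 0.5, -1.7]
opening: 0.746
finger_force: 56.9
[13.59, 0.14, 4.86, -0.01, 0.0, 0.0] | q [ 0.36  0.5   2.05 -1.22  1.38  0.98]
```

View pics/c4.png

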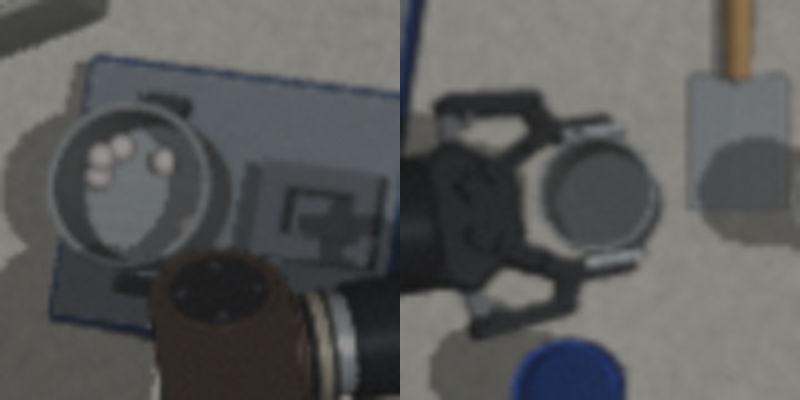

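The cup is empty. Four balls are clear in the jar, and a fifth glimpse shows at (190,222). I'll set the cup down, release and back off.

```bash
python3 -m crank '[[4,0,1.5,0,0,0],[8,0,2.9,0,0,0],[11,0,4,0,0,0],[12.5,0,4.5,0,0,0],[13.2,0,4.8,0,0,0],[13.5,0,4.9,0,0,0],[13.5,0,4.9,0,0,0],[13.5,0,4.9,0,0,0]]'; python3 -c "
from go import *
s=ctrl.get_state();rel(np.r_[s['eef_pos'][:2],.0555],T,False)"
```

```text
time: 12.9
eef_pos: [0.4848, 0.0469, 0.0569]
tcp_rot: [0.528, 0.626, -0.369, 0.439]
contact_force: [0.0, 0.6, -1.6]
opening: 0.748
finger_force: 57.0
[0.13, -0.0, 0.05, -0.0, -0.0, -0.0] | q
```

```bash
python3 -m crank '[[0.1,0,0.05,0,0,0],[0.1,0,0.05,0,0,0]]'; python3 -m crank '[[0,0,0,0,0,0],[0,0,0,0,0,0],[0,0,0,0,0,0],[0,0,0,0,0,0],[0,0,0,0,0,0]]' 1; python3 -m crank '[[0,0,-1,0,0,0],[0,0,-3,0,0,0],[0,0,-6,0,0,0],[0,0,-9,0,0,0],[0,0,-12,0,0,0],[-4,0,-13.5,0,0,0],[-8,0,-15,0,0,0],[-12,0,-16.5,0,0,0],[-16,0,-18,0,0,0],[-16,0,-18,0,0,0]]'; python3 - <<'E'
from go import *
# refine: plug grip top, socket, jar, cup from both cameras
s,_=snap('scene','s5');t,_=snap('top','t5')
for n in('top','scene'):
    im,d=(t,np.load('pics/t5_d.npy')) if n=='top' else (s,np.load('pics/s5_d.npy'))
    vv,uu=np.mgrid[0:384,0:512];Q=cloud(n,np.c_[uu.ravel(),vv.ravel()],d);x,y,z=Q.T
    def rect(m): 
        rc=cv2.minAreaRect((Q[m][:,:2]*1000).astype(np.float32));return m.sum(),np.round(rc[0],1),np.round(rc[1],1),round(rc[2],1),np.round(np.median(z[m]),4)
    near=lambda c,r:np.hypot(x-c[0],y-c[1])<r
    print(n,'plug',rect(near((.672,.013),.06)&(z>.07)))
    print('block',rect(near((.557,.259),.058)&(abs(z-.083)<.012)))
    print('cup',rect(near((.48,.07),.05)&(z>.09)))
    print('blk pts',rect(near((.557,.259),.03)&(abs(z-.049)<.012)))
    g=cv2.cvtColor(im,cv2.COLOR_BGR2GRAY)
    W=np.array([[.557,.259,.083]])
    # deck outline
    print('deck',rect(near((.5643,.321),.17)&(abs(z-.045)<.010)))
cr=[cv2.resize(s[70:170,245:345],(400,400),interpolation=cv2.INTER_CUBIC),cv2.resize(t[165:245,100:180],(400,400),interpolation=cv2.INTER_CUBIC)]
cv2.imwrite('pics/c5.png',np.hstack(cr))
print(ctrl.get_state()['eef_pos'])
E
```

```text
time: 13.1
eef_pos: [0.4846, 0.0464, 0.0558]
tcp_rot: [0.528, 0.626, -0.37, 0.439]
contact_force: [1.0, 0.7, 0.7]
opening: 0.749
finger_force: 57.0
time: 13.6
eef_pos: [0.4838, 0.0461, 0.0547]
tcp_rot: [0.528, 0.626, -0.371, 0.438]
contact_force: [0.4, 0.2, 0.5]
opening: 1.003
finger_force: 0.0
time: 14.6
eef_pos: [0.4668, 0.1609, 0.2738]
tcp_rot: [0.531, 0.625, -0.365, 0.44]
contact_force: [-0.4, 0.5, 0.0]
opening: 1.003
finger_force: 0.0
top plug (np.int64(132), array([671.2,  13.4]), array([26.4, 48. ]), 8.5, np.float64(0.0841))
block (np.int64(313), array([553.7, 259.8]), array([86.7, 68.7]), 82.0, np.float64(0.0822))
cup (np.int64(72), array([480. ,  70.9]), array([64.7, 61.5]), 88.7, np.float64(0.0986))
blk pts (np.int64(109), array([555.6, 263.1]), array([42.1, 28.9]), 82.0, np.float64(0.0494))
deck (np.int64(2673), array([561.9, 328.4]), array([253.6, 202. ]), 82.6, np.float64(0.0476))
scene plug (np.int64(205), array([673.3,  11.7]), array([25.5, 49.6]), 8.9, np.float64(0.0845))
block (np.int64(479), array([555.6, 260.9]), array([89.2, 70.8]), 80.9, np.float64(0.0825))
cup (np.int64(195), array([482.7,  69.8]), array([64.8, 66.6]), 3.5, np.float64(0.0972))
blk pts (np.int64(33), array([548.1, 279.1]), array([23.6, 14.8]), 22.1, np.float64(0.0508))
deck (np.int64(2081), array([563.8, 327.2]), array([250.1, 203. ]), 82.6, np.float64(0.0476))
[0.46493276 0.15974118 0.26780235]
```

View pics/c5.png

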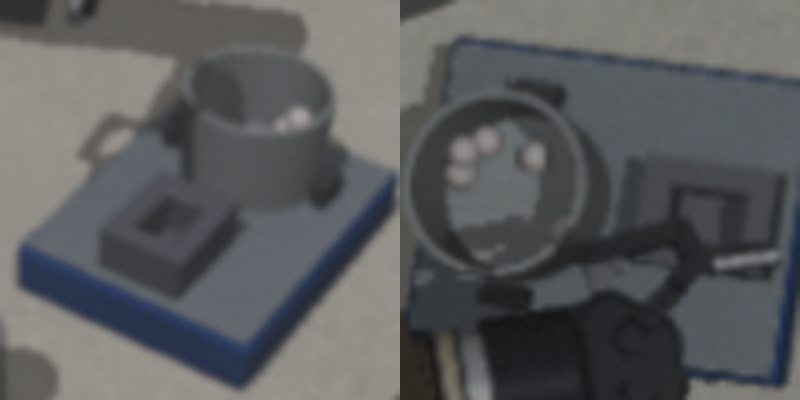

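The scene and top crops show the jar with at least four balls, and the socket hole unobstructed in the scene crop. Next is the plug.

```bash
cat > plug.py <<'E'
from go import *
PZ=.019
plug=np.array([.6722,.0126]);sock=np.array([.5552,.2593])
def down(yaw,k): 
    y=np.array([np.cos(yaw),np.sin(yaw),0])*(1-2*k);z=np.array([0,0,-1.]);return R.from_matrix(np.c_[np.cross(y,z),y,z])
TP=lambda k:down(np.radians(8.9),k);TS=lambda k:down(np.radians(-7.4),k)
E
python3 - <<'E'
from plug import *
# jar/socket from first, unobstructed pictures
for n in('top','scene'):
    d=np.load(f'pics/{n}0_d.npy');vv,uu=np.mgrid[0:384,0:512];Q=cloud(n,np.c_[uu.ravel(),vv.ravel()],d);x,y,z=Q.T
    for nm,m in(('block',(np.hypot(x-.5552,y-.2593)<.058)&(abs(z-.083)<.01)),('floor',(np.hypot(x-.5552,y-.2593)<.028)&(abs(z-.049)<.012)),('deck',(np.hypot(x-.5643,y-.33)<.17)&(abs(z-.045)<.01))):
        rc=cv2.minAreaRect((Q[m][:,:2]*1000).astype(np.float32));print(n,nm,np.round(rc[0],1),np.round(rc[1],1),round(rc[2],1))
for k in(0,1):
    for x,r in(((*plug,.2),TP(k)),((*plug,.046),TP(k)),((*sock,.2),TS(k)),((*sock,.099),TS(k))): rel(np.array(x),r)
E
```

```text
top block [553.8 259.8] [87.6 68.8] 81.8
top floor [555.8 263.3] [41.7 29.3] 82.5
top deck [560.3 328.4] [253.3 204.3] 82.7
scene block [555.4 261.5] [90.1 70.8] 81.4
scene floor [550.4 276. ] [23.2 19.9] 83.9
scene deck [563.6 328.3] [253.1 203.6] 82.3
[0.19, 17.94, 19.24, 0.01, 1.22, 0.01] | q [-0.13  0.31  1.61 -0.    1.22 -0.29]
[14.65, 17.93, 24.53, 0.01, 1.22, 0.01] | q [-0.13  0.48  1.69  0.    0.97 -0.29]
[9.23, 10.57, -5.45, 0.18, 1.21, 0.26] | q [ 0.27  0.18  1.76 -0.    1.2   0.4 ]
[18.71, 10.56, -1.98, 0.18, 1.21, 0.26] | q [ 0.27  0.29  1.83 -0.    1.02  0.4 ]
[0.19, 17.94, 19.24, -1.79, 0.01, -2.57] | q None
[14.65, 17.93, 24.53, -1.79, 0.01, -2.57] | q None
[9.23, 10.57, -5.45, -1.65, 0.25, -2.37] | q [ 0.27  0.18  1.76 -0.    1.2  -2.74]
[18.71, 10.56, -1.98, -1.65, 0.25, -2.37] | q [ 0.27  0.29  1.83 -0.    1.02 -2.74]
```

```bash
sed -i 's/sock=np.array(.*)$/sock=np.array([.5547,.2598])/' plug.py; python3 -m crank '[[0,1.8,1.9,0,0.12,0],[0,3.6,3.8,0,0.25,0],[0,5.4,5.7,0,0.38,0],[0,7.2,7.6,0,0.51,0],[0,9,9.5,0,0.64,0],[0,10.8,11.5,0,0.77,0],[0.1,12.6,13.4,0,0.9,0],[0.1,14.4,15.3,0,1.03,0],[0.2,16.2,17.2,0,1.15,0],[0.2,17.9,19.2,0.01,1.22,0.01]]' 0.7; python3 -m crank '[[0,0,0,0,0,0],[0,0,0,0,0,0]]'; python3 - <<'E'
from plug import *
rel(np.r_[plug,.12],TP(0));rel(np.r_[plug,.046],TP(0))
im,_=snap('top','t6');cv2.imwrite('pics/c6.png',np.hstack([cv2.resize(im[165:245,90:170],(400,400),interpolation=cv2.INTER_CUBIC),cv2.resize(im[130:250,190:290],(333,400),interpolation=cv2.INTER_CUBIC)]))
E
```

```text
time: 15.7
eef_pos: [0.6715, 0.0106, 0.1963]
tcp_rot: [0.651, 0.759, -0.002, -0.004]
contact_force: [-0.1, 0.4, 0.6]
opening: 0.699
finger_force: 0.0
time: 15.9
eef_pos: [0.6704, 0.0116, 0.1956]
tcp_rot: [0.65, 0.76, -0.004, -0.003]
contact_force: [-0.2, 1.0, -0.0]
opening: 0.7
finger_force: 0.0
[0.08, 0.27, 7.56, -0.01, 0.0, -0.0] | q [-0.13  0.38  1.67 -0.    1.09 -0.29]
[0.08, 0.34, 14.96, -0.01, 0.0, -0.0] | q [-0.13  0.48  1.69 -0.    0.97 -0.29]
```

View pics/c6.png

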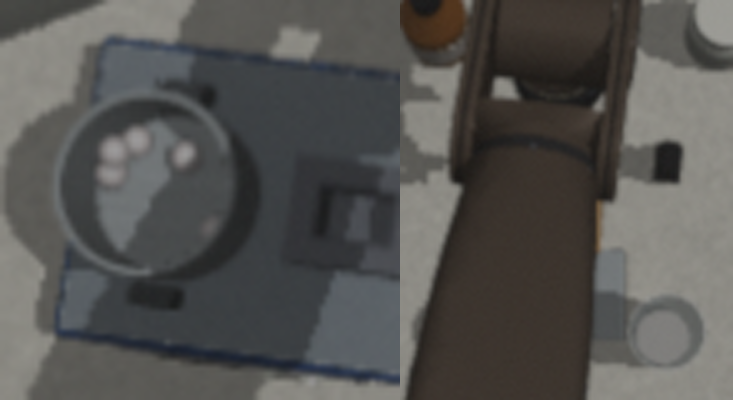

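All five balls are visible in the jar: four in the lit area at about (110–185,140–175) and the fifth in shadow at (210,227). Now I'll descend and grasp the plug.

```bash
python3 -m crank '[[0.1,0.3,4,0,0,0],[0.1,0.3,8,0,0,0],[0.1,0.3,11,-0.01,0,0],[0.1,0.3,13,-0.01,0,0],[0.1,0.3,14.5,-0.01,0,0],[0.1,0.3,15,-0.01,0,0],[0.1,0.3,15,-0.01,0,0]]'; python3 -c "
from plug import *
rel(np.r_[plug,.046],TP(0),False)"; python3 -m crank '[[0,0,0,0,0,0],[0,0,0,0,0,0],[0,0,0,0,0,0],[0,0,0,0,0,0],[0,0,0,0,0,0],[0,0,0,0,0,0],[0,0,0,0,0,0]]' 0 50; python3 -m crank '[[0,0,-2,0,0,0],[0,0,-6,0,0,0],[0,0,-10,0,0,0],[0,0,-13,0,0,0],[0,0,-13,0,0,0]]'; python3 -c "
from plug import *
rel(np.r_[sock,.18],TS(0));rel(np.r_[sock,.14],TS(0))"
```

```text
time: 16.65
eef_pos: [0.6734, 0.0139, 0.0485]
tcp_rot: [0.649, 0.76, 0.001, 0.002]
contact_force: [0.1, 0.2, 0.5]
opening: 0.7
finger_force: 0.0
[-0.11, -0.14, 0.25, 0.01, 0.0, 0.0] | q 
time: 17.35
eef_pos: [0.6748, 0.0129, 0.0503]
tcp_rot: [0.65, 0.76, 0.002, 0.004]
contact_force: [-0.6, -0.4, 5.7]
opening: 0.298
finger_force: 51.5
time: 17.85
eef_pos: [0.6759, 0.0127, 0.1848]
tcp_rot: [0.65, 0.76, 0.004, 0.007]
contact_force: [-0.0, -0.6, -0.1]
opening: 0.303
finger_force: 50.6
[26.29, -8.14, 0.22, 0.02, 0.0, 0.29] | q [ 0.27  0.2   1.78 -0.    1.16  0.4 ]
[26.31, -8.2, 4.22, 0.02, 0.0, 0.29] | q [0.27 0.24 1.81 0.   1.09 0.4 ]
```

```bash
python3 -m crank '[[2.5,-0.8,0,0,0,0.03],[6,-1.9,0,0,0,0.07],[10,-3.1,0,0,0,0.11],[14,-4.3,0,0.01,0,0.15],[18,-5.6,0,0.01,0,0.2],[22,-6.8,0,0.02,0,0.25],[25,-7.8,0,0.02,0,0.28],[26.3,-8.2,0.2,0.02,0,0.29],[26.3,-8.2,0.2,0.02,0,0.29],[26.3,-8.2,0.2,0.02,0,0.29]]'; python3 - <<'E'
from plug import *
print(rel(np.r_[sock,.14],TS(0)))
s,ds=snap('scene','s7');t,dt=snap('top','t7')
vv,uu=np.mgrid[0:384,0:512]
for n,im,d in(('scene',s,ds),('top',t,dt)):
    Q=cloud(n,np.c_[uu.ravel(),vv.ravel()],d);x,y,z=Q.T;dark=im.max(2).ravel()<60
    near=np.hypot(x-.555,y-.26)<.05
    # flange: black, height z ~ .13+.038
    m=near&dark&(abs(z-.168)<.012)
    if m.sum()>5:
        rc=cv2.minAreaRect((Q[m][:,:2]*1000).astype(np.float32));print(n,m.sum(),np.round(rc[0],1),np.round(rc[1],1),round(rc[2],1),np.median(z[m]))
cr=[cv2.resize(s[70:170,245:345],(400,400),interpolation=cv2.INTER_CUBIC),cv2.resize(t[165:245,110:190],(400,400),interpolation=cv2.INTER_CUBIC)]
cv2.imwrite('pics/c7.png',np.hstack(cr))
E
```

```text
time: 18.85
eef_pos: [0.5504, 0.2598, 0.1741]
tcp_rot: [0.753, 0.658, -0.007, -0.004]
contact_force: [0.1, -0.1, -1.1]
opening: 0.293
finger_force: 50.6
[0.08, 0.48, 3.4, -0.02, 0.0, -0.0] | q [ 0.27  0.24  1.81 -0.    1.09  0.4 ]
[ 0.07596217  0.47792581  3.39785915 -0.015795    0.00442439 -0.00403957]
scene 139 [554.3 259.8] [59.6 36.1] 80.0 0.16312814195679048
top 42 [547.8 234.2] [39.5 10.8] 8.1 0.16384073950693934
```

View pics/c7.png

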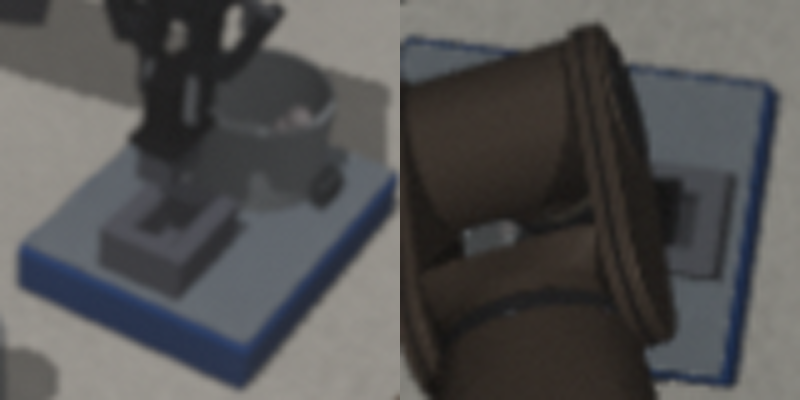

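```bash
for i in 1 2 3; do python3 -m crank '[[0,0,0,0,0,0]]' | sed -n 2,3p; done; python3 - <<'E'
from plug import *
rel(np.r_[sock,.14],TS(0))
for i in range(3):
    s,ds=snap('scene','s8')
    print(np.round(ctrl.get_state()['eef_pos'],4))
    vv,uu=np.mgrid[0:384,0:512];Q=cloud('scene',np.c_[uu.ravel(),vv.ravel()],ds);x,y,z=Q.T;dark=s.max(2).ravel()<60
    near=np.hypot(x-.555,y-.26)<.05
    for m in(near&dark&(abs(z-.163)<.007),near&(abs(z-.083)<.006)):
        q=(Q[m][:,:2]*1000).astype(np.float32);rc=cv2.minAreaRect(q);print(m.sum(),np.round(rc[0],1),np.round(rc[1],1),round(rc[2],1),np.median(z[m]))
E
```

```text
eef_pos: [0.5516, 0.2591, 0.1755]
tcp_rot: [0.753, 0.658, -0.006, -0.004]
eef_pos: [0.5516, 0.2594, 0.1757]
tcp_rot: [0.753, 0.658, -0.006, -0.004]
eef_pos: [0.5515, 0.2596, 0.1758]
tcp_rot: [0.753, 0.658, -0.006, -0.004]
[0.07, 0.37, 3.58, -0.01, 0.0, -0.01] | q [ 0.27  0.24  1.81 -0.    1.09  0.4 ]
[0.5514 0.2598 0.1758]
111 [563.4 251.1] [62.3 33.5] 50.9 0.16407336266510852
365 [555.4 261.1] [89.  69.4] 83.8 0.08293681417985488
[0.5513 0.2599 0.1758]
109 [562.7 250.8] [62.9 31. ] 53.8 0.16388711479872486
366 [555.3 259.9] [87.7 69.9] 83.2 0.08305210066135293
[0.5512 0.26   0.1758]
110 [554.9 258.5] [54.9 35.9] 80.9 0.16357057150474724
364 [555.3 260.5] [87.1 70.6] 80.7 0.08293517544264728
```

```bash
python3 -m crank '[[0.1,0.3,0.5,-0.01,0,0],[0.1,0.3,1.5,-0.015,0,0],[0.1,0.3,2.5,-0.015,0,0],[0.1,0.3,3.5,-0.015,0,0],[0.1,0.3,4,-0.015,0,0],[0.1,0.3,4,-0.015,0,0]]'; python3 -m crank '[[0,0,0.2,0,0,0],[0,0,0.4,0,0,0],[0,0,0.6,0,0,0],[0,0,0.6,0,0,0]]';  python3 -c "
from plug import *
rel(np.r_[sock,.103],TS(0),False)"
```

```text
time: 20.0
eef_pos: [0.5529, 0.2605, 0.134]
tcp_rot: [0.753, 0.658, -0.002, 0.001]
contact_force: [0.1, 0.1, -0.9]
opening: 0.295
finger_force: 50.6
time: 20.4
eef_pos: [0.5535, 0.2607, 0.1296]
tcp_rot: [0.753, 0.658, -0.001, 0.001]
contact_force: [-0.0, -0.5, -1.3]
opening: 0.298
finger_force: 50.6
[-0.07, 0.13, 2.66, 0.0, 0.0, -0.0] | q
```

```bash
python3 -m crank '[[0,0.1,0.3,0,0,0],[0,0.1,0.6,0,0,0],[0,0.1,0.9,0,0,0],[0,0.1,0.9,0,0,0]]'; python3 -c "
from plug import *
rel(np.r_[sock,.103],TS(0),False)"
```

```text
time: 20.8
eef_pos: [0.5542, 0.2604, 0.1199]
tcp_rot: [0.753, 0.658, -0.001, 0.001]
contact_force: [-0.0, 0.4, -1.5]
opening: 0.296
finger_force: 50.6
[-0.05, 0.06, 1.69, -0.0, 0.0, -0.0] | q
```

Going in freely. Now press home.

```bash
python3 -m crank '[[0,0,0.4,0,0,0],[0,0,0.8,0,0,0],[0,0,1.2,0,0,0],[0,0,1.5,0,0,0],[0,0,1.7,0,0,0],[0,0,1.7,0,0,0]]'; python3 -m crank '[[0,0,0.15,0,0,0],[0,0,0.3,0,0,0],[0,0,0.3,0,0,0]]'
```

```text
time: 21.4
eef_pos: [0.5547, 0.2605, 0.1036]
tcp_rot: [0.753, 0.658, -0.001, 0.001]
contact_force: [0.6, -0.6, -0.8]
opening: 0.299
finger_force: 50.6
time: 21.7
eef_pos: [0.5551, 0.2606, 0.1032]
tcp_rot: [0.753, 0.658, -0.001, 0.002]
contact_force: [-3.4, -1.4, 8.7]
opening: 0.296
finger_force: 51.9
```

```bash
python3 -m crank '[[0,0,0.2,0,0,0],[0,0,0.2,0,0,0]]'; python3 -m crank '[[0,0,0,0,0,0],[0,0,0,0,0,0],[0,0,0,0,0,0],[0,0,0,0,0,0],[0,0,0,0,0,0]]' 0.7; python3 -m crank '[[0,0,-1,0,0,0],[0,0,-4,0,0,0],[0,0,-8,0,0,0],[0,0,-12,0,0,0],[0,-3,-16,0,0,0],[0,-7,-18,0,0,0],[0,-11,-18,0,0,0],[0,-15,-18,0,0,0],[0,-15,-18,0,0,0]]'; python3 - <<'E'
from plug import *
s,ds=snap('scene','s9');t,dt=snap('top','t9')
vv,uu=np.mgrid[0:384,0:512]
for n,im,d in(('scene',s,ds),('top',t,dt)):
    Q=cloud(n,np.c_[uu.ravel(),vv.ravel()],d);x,y,z=Q.T
    for nm,m in(('plug',(np.hypot(x-.555,y-.26)<.05)&(abs(z-.138)<.02)),('cup',(np.hypot(x-.48,y-.07)<.05)&(abs(z-.1)<.012))):
        if m.sum()<6: continue
        rc=cv2.minAreaRect((Q[m][:,:2]*1000).astype(np.float32));print(n,nm,np.round(rc[0],1),np.round(rc[1],1),round(rc[2],1),np.round(np.percentile(z[m],[50,90]),4))
cr=[cv2.resize(s[70:220,185:335],(450,450),interpolation=cv2.INTER_CUBIC),cv2.resize(t[165:285,100:193],(349,450),interpolation=cv2.INTER_CUBIC)]
cv2.imwrite('pics/c9.png',np.hstack(cr))
E
```

```text
time: 21.9
eef_pos: [0.5552, 0.2606, 0.1032]
tcp_rot: [0.753, 0.658, -0.001, 0.001]
contact_force: [-8.4, -3.8, 16.6]
opening: 0.296
finger_force: 52.9
time: 22.4
eef_pos: [0.5544, 0.2604, 0.0981]
tcp_rot: [0.753, 0.658, -0.001, 0.001]
contact_force: [0.1, -0.2, 0.2]
opening: 0.698
finger_force: 0.0
time: 23.3
eef_pos: [0.4022, 0.2817, 0.2793]
tcp_rot: [0.752, 0.659, -0.0, 0.001]
contact_force: [-0.1, 0.5, -0.6]
opening: 0.698
finger_force: 0.0
scene plug [557.4 259.7] [48.9 27.2] 82.2 [0.1371 0.1394]
scene cup [482.5  68.8] [64.2 65.5] 88.4 [0.0962 0.1005]
top plug [554.7 259.7] [49.7 26.3] 81.4 [0.1371 0.1406]
top cup [479.9  70.9] [64.5 61.5] 89.8 [0.0985 0.103 ]
```

View pics/c9.png

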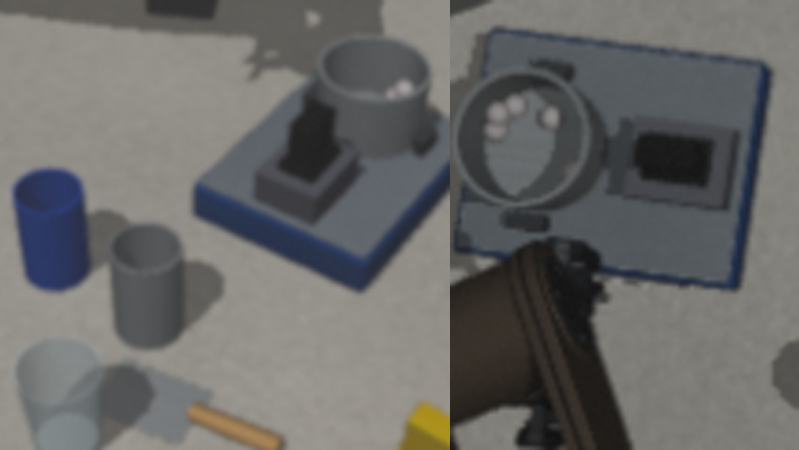

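The plug sits flush on the block: its top measures 0.137–0.140 against 0.138 expected. The cup is upright and empty, the balls are in the jar, and the beaker and spatula are untouched. I'm handing in.

```bash
python3 -c "
from plant import ctrl
print(ctrl.sign_off())"
```

```text
the job is handed in; nothing more can be done
None
```

I handed the job in at about 23 s of robot time: all five balls are in the jar, the plug is fully home in the socket, and the empty cup stands upright on the bench; sign-off returned no verdict.

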